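Swing the sensor arm over the lit display and start the measurement

ROBOT

A 6-joint arm with a two-finger parallel gripper is mounted at the origin on the work surface. World frame = base frame: x ahead of the robot, y to its left, z up, the work surface at z = 0. Lengths are in m, angles in rad, forces in N, time in s.
With the tool pointing down it reaches from about 0.375 to 0.975 m from the base axis. Payload 3.8 kg.
Tool frame: the origin (TCP) lies midway between the tips of the shut fingers; the grasp point (between the pads) lies 19 mm behind it; z points along the fingers, y is the line along which they close (so a half turn about z gives the same grasp; the last joint's range is limited). The gripper opens to 88 mm and grips with 3 to 60 N. Pads are 18 mm wide; open, the fingers measure 123 mm over their backs; the gripper's body (75 mm by 187 mm) begins 45 mm behind the grasp point.
Start: joints at [1.203, 0.264, 1.604, -0, 1.274, -0.037], TCP at [0.219, 0.638, 0.207] pointing down, gripper open.
Joint ranges: [-2.63, 2.63], [-0.94, 2.18], [0.31, 2.57], [-1.31, 4.45], [0, 2.66], [-2.55, 2.55]. Speed limits (rad/s): [2.57, 2.57, 3.14, 3.14, 3.14, 3.14].

INTERFACE

Orientations are given as a rotation vector (axis times angle).
In Python, from cell import manip, inverse_kinematics, cams, order gives the robot as it stands. Calls block until the motion is done:
- manip.move_pose(position, orientation): joint-space move of the TCP to a pose.
- manip.move_linear(position, rate=0.15, rot=None): straight line of the TCP; rot=None keeps the orientation; rate is the mean speed in m/s.
- manip.set_joints(angles): joint-space move.
- manip.set_gripper(opening, force=None): finger opening in m; force is the grip in N (None keeps the last); returns when the fingers have stopped.
- manip.dwell(seconds).
- inverse_kinematics(position, orientation): joint angles nearest the present ones, or None.
- manip.state(): the state.
- cams.capture(name): name is "scene" or "side" or "wrist"; returns a dict with "image" (400x640x3 uint8, blue, green, red), "z_map" (400x640 float32, m along the optical axis (not along the pixel's ray), 0 where there is no reading), "intrinsics" (3x3 intrinsics, pixels), "position" and "orientation" of the camera in the world; the wrist camera has in their place "T_tool_cam" (4x4, takes a point from camera to tool coordinates, whose origin is the TCP and whose axes are the flange's). Camera axes: x right, y down, z forward; pixel columns grow to the right and rows downward; lengths in m; the calibration is good to about 2 mm. A picture is of the moment at which its call begins: read the wrist's pose just before it.
A pose or a line that the arm cannot do raises manip.IKError and nothing moves.
- order.close_job(): hands the job in; it is judged then, once.
The state is a dict: "clock": time; "joint_pos": joint angles; "joint_velocities": joint speeds; "tau": joint torques, N m; "tool_pos": TCP position; "tcp_rot": TCP orientation; "contact_force": force on the tool from outside, world axes, zero at the start; "moment": the same for the moment, N m; "gripper_width": finger opening in m; "grasp_force": force on a finger pad.
Only numpy, scipy, OpenCV 4.12 (cv2) and the standard library are available. Lean on these libraries where they do the work, as an engineer would, in place of code of your own. Each camera call takes 0.05 s, during which the arm holds its last target. There are 200 camera calls.

TASK

Using only a fingertip, push the swinging arm of the black display tester round by its side until the white sensor head stands centred over the display that is lit green, and let it rest there. Only then press the green start button all the way down for a moment and let it come up again. Do not pinch the arm, do not press the red stop button, and leave the three displays and everything else where they are.

Things in the scene. Friction and masses are not known exactly. Their poses are not given: they have to be found in the camera images.
- tester: black display tester, a fixed box 230 (x) x 300 (y) x 60 mm high; origin at the centre of its underside, x, y along its sides, z up; turned up to 0.3 rad. On top three shallow square sockets (frame 50 mm outside, 44 inside, 4 high), each holding a display, on an arc of 120 mm radius round the pivot, at arm angles of about -0.95, 0 and 0.95 rad
- pivot (a point): point on the arm's upright turning axis, on the tester's top face (60 mm above the table), at x = +65 mm, y = 0 in the tester's frame. The hub round it is 44 mm in diameter and reaches 62 mm above the tester's top
- swing_arm (a joint): angle of the swing arm in rad, limits -1.3 to 1.3, positive anticlockwise from above. At 0 the arm points from the pivot along the tester's -x; at q along (-cos q, -sin q) in the tester's frame. Light friction (0.12 N m, about 2 N of push at 70 mm from the pivot), no spring or detent: it stays where it is left
- bar (a point): middle of the arm's bar, 61 mm from the pivot, 41 mm above the tester's top. Aluminium bar with an orange strip on each side; from 22 to 100 mm from the pivot the strips' outer faces lie 12 mm either side of the centre line, 32 to 50 mm above the tester's top; the bar's top is at 54 mm. Free below down to the modules. Site x runs along the arm towards the pivot
- head (a point): centre of the underside of the white sensor head at the arm's outer end: an upright cylinder 34 mm in diameter, 120 mm from the pivot, from 24 to 80 mm above the tester's top
- lit_center (a point): centre (half-way up) of the lit display module: a loose green board 40 x 40 x 8 mm, 30 g, with a glowing green screen with a small white square in its middle; it lies in one of the three sockets
- dark_a_center (a point): centre of a dark display module, the same loose board with a black screen, in another socket; to be left alone
- dark_b_center (a point): centre of the second dark display module, in the last socket; to be left alone
- start_top (a point): centre of the top of the green start button, 32 mm in diameter, 58 mm above the table when up, on a fixed grey pod 64 x 64 x 40 mm; pressed straight down
- start (a joint): travel of the start button in m: 0 up, 0.006 fully down; a spring of 1.5 N at first and 5 N fully down brings it up again
- stop_top (a point): centre of the top of the red stop button, an identical button and pod elsewhere; not to be pressed
- stop (a joint): travel of the stop button in m: 0 up, 0.006 fully down
- loupe: bystander: black loupe, round, 42 mm in diameter, 45 mm high, loose; origin at the centre of its underside
- jar: bystander: small jar, 48 mm in diameter, 55 mm high, loose; origin at the centre of its underside
- driver: bystander: screwdriver lying on the table between robot and tester, loose, under 35 mm high
- alcohol: bystander: white bottle with a red cap, 64 mm in diameter, 160 mm high, loose; origin at the centre of its underside
- puck: bystander: aluminium block 50 x 50 x 20 mm, loose; origin at the centre of its underside
Things that resemble listed ones, but are neither listed nor needed, are in the scene too. Leave any blue or brown look-alike of the part that bears lit_center alone.

How it is judged:
By the outcome, as a careful person would: the job done as asked, in the order asked, and still so for the second after the job is handed in, with the robot touching nothing.
It also fails if it takes over 51 s, if anything falls off the work surface, if the arm or the gripper's body presses on something with over 40 N, if the wrist force passes 120 N, or if a joint passes its speed limit or range.

## Working session

There is one attempt and no reset: what is moved stays moved. The work goes in short steps, each a Python script; the robot and the scene stay as the last script left them, time stands still between calls to the robot, and variables do not carry over. Pictures are saved under pics/ and viewed, at most 13 in all, crops included, and the job is handed in when it is done.

```bash
mkdir -p pics; cat > h.py <<'E'
import numpy as np, cv2
from scipy.spatial.transform import Rotation as R
from cell import manip, inverse_kinematics, cams, order
def grab(n):
    s=manip.state(); c=cams.capture(n)
    if 'T_tool_cam' in c:
        T=np.eye(4); T[:3,:3]=R.from_rotvec(s['tcp_rot']).as_matrix(); T[:3,3]=s['tool_pos']
        c['T']=T@c['T_tool_cam']
    else:
        o=np.array(c['orientation']); T=np.eye(4)
        T[:3,:3]=o if o.shape==(3,3) else R.from_rotvec(o).as_matrix()
        T[:3,3]=c['position']; c['T']=T
    return c
def ray(c,uv,z):
    uv=np.atleast_2d(uv).astype(float)
    d=np.c_[uv,np.ones(len(uv))]@np.linalg.inv(c['intrinsics']).T@c['T'][:3,:3].T
    o=c['T'][:3,3]; return o+d*((z-o[2])/d[:,2])[:,None]
def cloud(c):
    v,u=np.mgrid[:400,:640]; z=c['z_map']
    p=np.stack([u*z,v*z,z],-1)@np.linalg.inv(c['intrinsics']).T
    return p@c['T'][:3,:3].T+c['T'][:3,3]
E
python3 - <<'E'
from h import *
for n in('scene','side'):
    c=cams.capture(n); print(n,c['position'],c['orientation'],c['intrinsics'])
    cv2.imwrite(f'pics/{n}0.png',c['image'])
print(manip.state())
E
```

```text
scene [ 1.39503005 -0.15338705  1.25633099] [-2.06595259 -1.57379077  0.5228848 ] [[476.94537902   0.         320.24580092]
 [  0.         476.94537902 205.6314135 ]
 [  0.           0.           1.        ]]
side [ 0.22936366 -0.58793063  0.71376098] [-2.2382754   0.55396475 -0.28170475] [[390.36956422   0.         324.33785833]
 [  0.         390.36956422 197.08470765]
 [  0.           0.           1.        ]]
{'clock': 0.1, 'joint_pos': array([ 1.20308029e+00,  2.64667645e-01,  1.60522383e+00, -1.51621726e-05,
        1.27366648e+00, -3.68684134e-02]), 'joint_velocities': array([ 0.00311231, -0.00255955, -0.0024121 , -0.00092575, -0.00010163,
        0.00059045]), 'tau': array([ 9.51566144e-04, -5.03613424e+01, -3.58072650e+01,  7.32914940e-02,
        2.33462040e-02, -3.31689364e-05]), 'tool_pos': array([0.21900962, 0.63775559, 0.20602675]), 'tcp_rot': array([-5.17257407e-01, -3.09832993e+00,  3.02834886e-03]), 'contact_force': array([-1.37903803, -0.4071142 , -0.95171232]), 'moment': array([ 0.02346365,  0.0466563 , -0.01257598]), 'grasp_force': 0.0, 'gripper_width': 0.08811608470061298}
```

View pics/scene0.png

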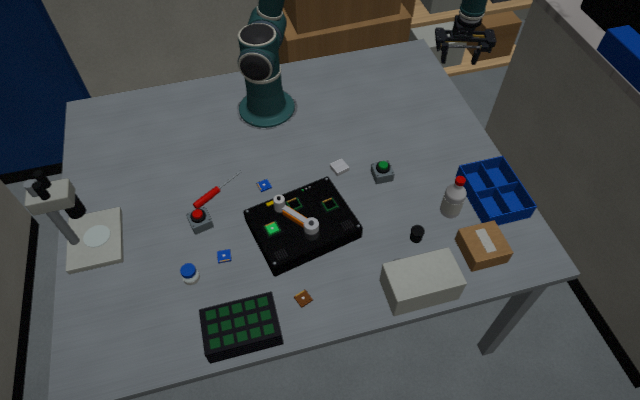

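View pics/side0.png

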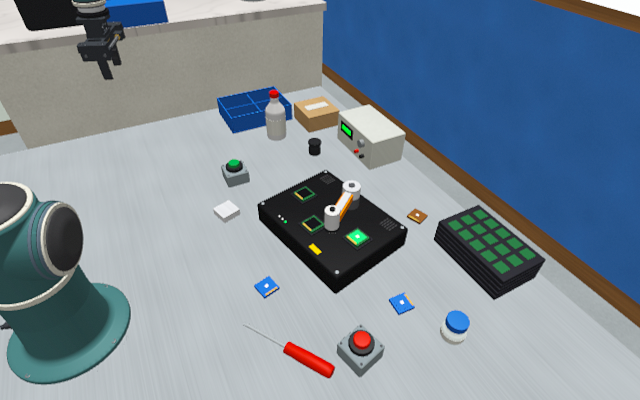

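The scene view shows the tester in the middle, with the hub at about (311,226), the head at (280,203) and the lit display at (272,229). Green start is at (383,168) and red stop at (199,215). The screwdriver lies at (210,195) and the bottle at (453,197). Next I take coarse positions, then a wrist view from above.

```bash
python3 - <<'E'
from h import *
c=grab('scene'); 
for n,uv,z in [('lit',(272,229),.068),('hub',(311,222),.122),('head',(280,199),.140),('start',(383,166),.058),('stop',(198,214),.058)]:
    print(n,ray(c,uv,z)[0].round(4))
t=ray(c,(300,222),.1)[0]; print(t)
s=manip.state(); p=s['tool_pos']; manip.move_linear([p[0],p[1],.40],rate=.25)
print(inverse_kinematics([t[0]-.02,t[1],.42],[0,np.pi,0]))
manip.move_pose([t[0]-.02,t[1],.42],[0,np.pi,0])
c=grab('wrist'); print(c['T'].round(3),c['intrinsics'],manip.state()['clock'])
cv2.imwrite('pics/w1.png',c['image']); np.save('w1.npy',{k:np.array(c[k]) for k in('image','z_map','T','intrinsics')},allow_pickle=True)
E
```

```text
lit [ 0.6006 -0.0968  0.068 ]
hub [0.6432 0.0136 0.122 ]
head [ 0.552 -0.056  0.14 ]
start [0.4484 0.3086 0.058 ]
stop [ 0.4786 -0.3047  0.058 ]
[ 0.61999793 -0.0141838   0.1       ]
[-0.06513581  0.06683932  1.45003612  0.          1.62471722 -1.63593214]
[[-0.     0.95   0.311  0.518]
 [ 1.     0.    -0.    -0.012]
 [-0.     0.311 -0.95   0.597]
 [ 0.     0.     0.     1.   ]] [[275.5455039    0.         321.41831495]
 [  0.         275.5455039  198.72110286]
 [  0.           0.           1.        ]] 3.7917
```

View pics/w1.png

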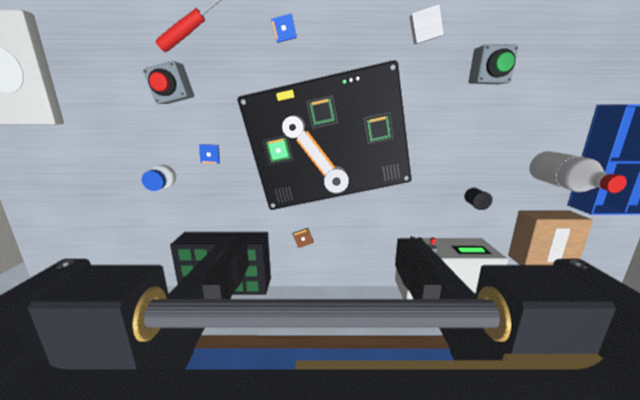

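The wrist view shows the hub top at (336,181), head top at (292,127), lit display at (278,150), start at (503,61) and stop at (159,82). Next I measure these sub-pixel.

```bash
cat > meas.py <<'E'
from h import *
def cen(mask,near=None,amin=20):
    n,l,s,ce=cv2.connectedComponentsWithStats(mask.astype(np.uint8))
    ks=[k for k in range(1,n) if s[k,4]>=amin]
    k=min(ks,key=lambda k:np.hypot(*(ce[k]-near))); 
    cn=max(cv2.findContours((l==k).astype(np.uint8),0,1)[0],key=cv2.contourArea)
    return ce[k],cn,s[k,4]
def proj(c,p):
    q=c['T'][:3,:3].T@(np.array(p)-c['T'][:3,3]); q=c['intrinsics']@q; return q[:2]/q[2]
def circle(c,near_xyz,z,r,img):
    """fit circle of light/dark top disc at height z: cloud points in z band near expected"""
    P=cloud(c); m=(abs(P[...,2]-z)<.006)&(np.hypot(P[...,0]-near_xyz[0],P[...,1]-near_xyz[1])<.045)&(c['z_map']>0)
    ce,cn,a=cen(m,proj(c,[*near_xyz[:2],z]))
    w=ray(c,cn[:,0,:],z)[:,:2].astype(np.float32); (x,y),rr=cv2.minEnclosingCircle(w)
    return np.array([x,y]),rr
def litc(c,near):
    h=cv2.cvtColor(c['image'],cv2.COLOR_BGR2HSV)
    m=cv2.inRange(h,(45,60,140),(85,255,255)); m=cv2.morphologyEx(m,cv2.MORPH_CLOSE,np.ones((7,7)))
    ce,cn,a=cen(m>0,proj(c,[*near,.068]),30)
    b=cv2.minAreaRect(ray(c,cn[:,0,:],.068)[:,:2].astype(np.float32)*1000)
    return b
E
python3 - <<'E'
from meas import *
c=np.load('w1.npy',allow_pickle=True).item()
print('hub',circle(c,(.643,.013),.122,.022,0),'head',circle(c,(.552,-.056),.140,.017,0))
print('lit',litc(c,(.6,-.097)))
P=cloud(c); I=c['image']
m=(abs(P[...,2]-.06)<.004)&(np.hypot(P[...,0]-.58,P[...,1])<.22)
ce,cn,a=cen(m,np.array([320,140])); 
print('tester',cv2.minAreaRect(ray(c,cn[:,0,:],.060)[:,:2].astype(np.float32)*1000),a)
hsv=cv2.cvtColor(I,cv2.COLOR_BGR2HSV)
g=cv2.inRange(hsv,(45,100,50),(85,255,255)); ce,cn,a=cen(g>0,np.array([503,61])); print('start',ce,a,ray(c,ce,.058))
for uv in[(336,181),(292,127),(278,150),(503,61),(159,82)]: print(uv,P[uv[1],uv[0]].round(4))
E
```

```text
hub (array([0.6396445 , 0.01351296]), 0.021796291694045067) head (array([ 0.5454334 , -0.05888018]), 0.01694265566766262)
lit ((594.337890625, -95.20951843261719), (34.386051177978516, 35.32978820800781), 9.800638198852539)
tester ((576.71337890625, -0.004425048828125), (226.8900909423828, 296.1026306152344), 12.079008102416992) 15319
start [504.05389222  61.64371257] 334 [[0.43919192 0.31106198 0.058     ]]
(336, 181) [0.6407 0.0136 0.122 ]
(292, 127) [ 0.5461 -0.0589  0.1472]
(278, 150) [ 0.5937 -0.0955  0.067 ]
(503, 61) [0.4387 0.307  0.0614]
(159, 82) [ 0.4731 -0.3041  0.0619]
```

```bash
cat > push.py <<'E'
from meas import *
PIV=np.array([.6396,.0135])
def pose(a,gap,z,r=.062):
    d=-np.array([np.cos(a),np.sin(a)]); n=np.array([np.sin(a),-np.cos(a)])
    p=PIV+r*d-n*(.021+gap)
    return [*p,z],(R.from_euler('z',a-np.pi/2)*R.from_euler('y',np.pi)).as_rotvec()
def log(t):
    s=manip.state(); print(t,round(s['clock'],2),s['tool_pos'].round(4),s['contact_force'].round(2))
E
python3 - <<'E'
from push import *
manip.set_gripper(0)
a0=.655
p,r=pose(a0,.025,.2); manip.move_pose(p,r); log('above')
p,r=pose(a0,.025,.097); manip.move_linear(p,rate=.12); log('down')
for a in np.linspace(a0,1.076,6):
    p,r=pose(a,.0,.097); manip.move_linear(p,rate=.05,rot=r); log(a)
c=grab('wrist'); cv2.imwrite('pics/w2.png',c['image'])
E
```

```text
above 6.01 [0.5634 0.0122 0.2011] [ 1.22  0.1  -0.38]
down 7.02 [0.5633 0.0122 0.098 ] [ 0.19 -0.78  1.23]
0.655 7.67 [ 0.5776 -0.0078  0.0969] [-0.59  0.65 -0.21]
0.7392000000000001 7.92 [ 0.5795 -0.0127  0.0969] [-0.26  0.58 -0.67]
0.8234 8.18 [ 0.582  -0.0175  0.097 ] [ 0.23 -0.15  0.35]
0.9076000000000001 8.44 [ 0.5848 -0.0222  0.097 ] [-0.11  0.19  0.16]
0.9918 8.7 [ 0.588  -0.0267  0.097 ] [-0.76  0.78 -0.4 ]
1.076 8.96 [ 0.5916 -0.0309  0.097 ] [-0.36 -0.46 -0.38]
```

View pics/w2.png

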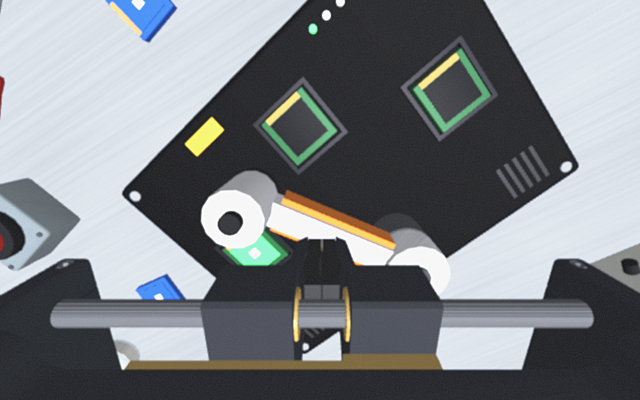

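The image shows the head at (233,218), the hub near (420,270) and the shut fingers at (322,250). I can't tell whether the arm moved, so I'll measure the head and project the TCP.

```bash
python3 - <<'E'
from push import *
c=grab('wrist'); P=cloud(c); s=manip.state()
print('tcp px',proj(c,s['tool_pos']),s['gripper_width'])
for uv in[(215,218),(330,222),(340,215),(322,245),(322,255),(322,270),(300,250),(345,250),(420,270),(425,285)]: print(uv,P[uv[1],uv[0]].round(4))
for a in (.655,1.076):
    print(a,[proj(c,[*(PIV-np.array([np.cos(a),np.sin(a)])*q),z]).round() for q,z in((0,.122),(.12,.14))])
cv2.imwrite('pics/w3.png',cv2.resize(c['image'][160:310,180:460],None,fx=2.8,fy=2.8))
d=grab('scene'); cv2.imwrite('pics/s3.png',cv2.resize(d['image'][120:300,200:400],None,fx=3,fy=3))
E
```

```text
tcp px [320.46250817 231.320481  ] 0.0006143668765926975
(215, 218) [ 0.5409 -0.0666  0.1392]
(330, 222) [ 0.5827 -0.0191  0.1115]
(340, 215) [ 0.5865 -0.0129  0.0986]
(322, 245) [ 0.5826 -0.0249  0.1377]
(322, 255) [ 0.5829 -0.025   0.1481]
(322, 270) [ 0.5908 -0.0293  0.1479]
(300, 250) [ 0.576  -0.0344  0.1456]
(345, 250) [ 0.5868 -0.0135  0.1467]
(420, 270) [0.5756 0.0132 0.2006]
(425, 285) [0.5756 0.0122 0.2075]
0.655 [array([417., 278.]), array([229., 218.])]
1.076 [array([417., 278.]), array([220., 297.])]
```

View pics/s3.png

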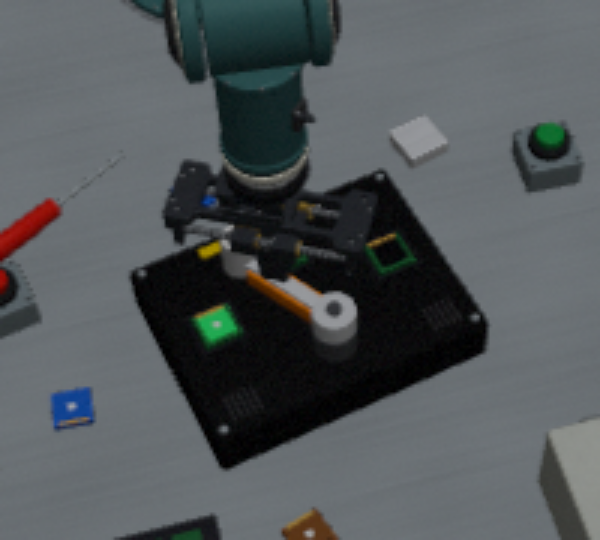

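View pics/w3.png

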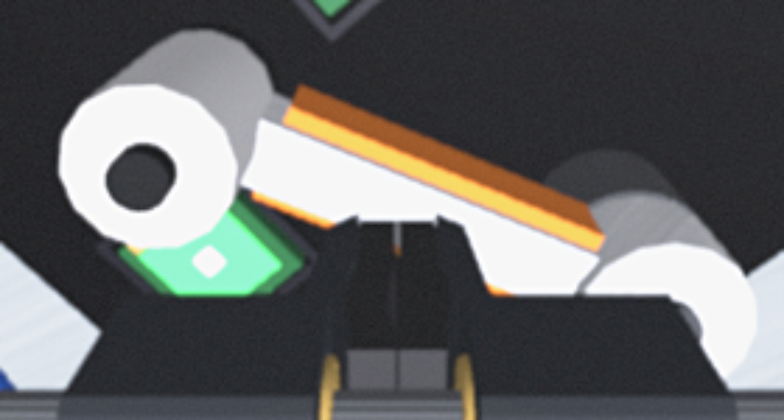

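The scene crop shows the arm unmoved and the fingers at the bar. The wrist crop shows the finger ends over the bar's white top, near (398,220) in the crop. The tips seem higher than the TCP suggests, so I'll check the depth along them.

```bash
python3 - <<'E'
from push import *
c=grab('wrist'); s=manip.state()
Tt=np.eye(4); Tt[:3,:3]=R.from_rotvec(s['tcp_rot']).as_matrix(); Tt[:3,3]=s['tool_pos']
P=cloud(c); Q=(P-s['tool_pos'])@Tt[:3,:3]
for u in(312,316,328):
    for v in range(232,262,4): print(u,v,(P[v,u]*1000).round(1),'tool',(Q[v,u]*1000).round(1))
d=grab('scene'); P=cloud(d); Q=(P-s['tool_pos'])@Tt[:3,:3]
m=(np.abs(Q[...,0])<.016)&(np.abs(Q[...,1])<.03)&(P[...,2]>.10)&(P[...,2]<.17)
for v,u in np.argwhere(m)[::4]: print(u,v,(Q[v,u]*1000).round(),d['image'][v,u])
print(s)
E
```

```text
312 232 [582.1 -31.8 114.6] tool [  7.8  -5.3 -17.6]
312 236 [584.5 -33.1 114.8] tool [  5.1  -5.3 -17.8]
312 240 [579.8 -29.9 131.6] tool [ 10.7  -4.7 -34.6]
312 244 [580.5 -30.1 135.2] tool [ 10.   -4.6 -38.2]
312 248 [580.5 -30.  140. ] tool [ 10.   -4.4 -43. ]
312 252 [519.5   9.2 274.5] tool [  82.4    0.9 -177.5]
312 256 [580.2 -29.4 149.5] tool [ 10.6  -4.1 -52.5]
312 260 [580.  -29.1 153.9] tool [ 10.9  -3.9 -56.9]
316 232 [583.3 -29.5 114.7] tool [  7.8  -2.7 -17.7]
316 236 [585.8 -31.  114.5] tool [  4.9  -2.8 -17.5]
316 240 [581.4 -28.2 130.4] tool [ 10.1  -2.4 -33.5]
316 244 [581.1 -27.8 136.4] tool [ 10.6  -2.3 -39.4]
316 248 [580.5 -27.4 142.3] tool [ 11.3  -2.2 -45.3]
316 252 [581.4 -27.8 144.8] tool [ 10.3  -2.1 -47.8]
316 256 [581.1 -27.5 149.7] tool [ 10.7  -2.  -52.8]
316 260 [581.1 -27.5 153.6] tool [ 10.7  -2.  -56.6]
328 232 [587.4 -23.1 113.5] tool [  7.3   4.9 -16.5]
328 236 [589.9 -24.4 113.6] tool [  4.5   4.9 -16.7]
328 240 [584.6 -22.  130.8] tool [ 10.2   4.5 -33.8]
328 244 [584.3 -22.  136.2] tool [ 10.5   4.4 -39.2]
328 248 [584.  -21.9 141.5] tool [ 10
[... 1917 characters left out ...]

{'clock': 9.1583, 'joint_pos': array([-9.42489924e-02,  2.01340937e-01,  1.89385268e+00,  1.29628315e-04,
        1.04657857e+00, -1.16863547e+00]), 'joint_velocities': array([-0.00228439,  0.00078822, -0.00295844,  0.00072549, -0.00043335,
       -0.00921886]), 'tau': array([-2.08725559e-02, -4.33477986e+01, -3.22733438e+01,  1.47714454e-02,
        7.72210630e-02,  2.30302132e-02]), 'tool_pos': array([ 0.59146216, -0.03085745,  0.09697992]), 'tcp_rot': array([-7.71828122e-01, -3.04510476e+00, -1.30930259e-04]), 'contact_force': array([-0.0266336 ,  0.36913761,  0.21853478]), 'moment': array([0.00293514, 0.00319589, 0.010099  ]), 'grasp_force': 0.0, 'gripper_width': 0.00043625447484177594}
```

```bash
python3 - <<'E'
from push import *
c=np.load('w1.npy',allow_pickle=True).item()
z=c['z_map']; P=cloud(c); 
Q=(P-[.6,-.0142,.42])@R.from_rotvec([0,np.pi,0]).as_matrix()
m=(z>0)&(Q[...,2]<.05)&(Q[...,2]>-.12)&(abs(Q[...,0])<.03)
print(m.sum(),[np.percentile(Q[m][:,k],[0,5,50,95,100]).round(3) for k in range(3)])
for v in range(236,304,5):
    r=m[v]; print(v,[(u,(Q[v,u]*1000).round().tolist()) for u in np.argwhere(r)[:,0][::12]][:8])
cv2.imwrite('pics/w1c.png',cv2.resize(c['image'][220:340,150:500],None,fx=2.2,fy=2.2))
E
```

```text
29998 [array([-0.012, -0.002,  0.022,  0.028,  0.03 ]), array([-0.078, -0.067, -0.006,  0.069,  0.081]), array([-0.12 , -0.12 , -0.112, -0.051, -0.03 ])]
236 [(np.int64(231), [12.0, -50.0, -33.0])]
241 [(np.int64(219), [11.0, -55.0, -39.0]), (np.int64(231), [10.0, -49.0, -37.0]), (np.int64(243), [10.0, -43.0, -36.0]), (np.int64(405), [10.0, 50.0, -35.0]), (np.int64(417), [11.0, 55.0, -38.0])]
246 [(np.int64(214), [11.0, -56.0, -44.0]), (np.int64(226), [11.0, -49.0, -44.0]), (np.int64(238), [10.0, -44.0, -41.0]), (np.int64(401), [9.0, 46.0, -40.0]), (np.int64(413), [10.0, 52.0, -41.0]), (np.int64(425), [12.0, 58.0, -45.0])]
251 [(np.int64(209), [11.0, -57.0, -49.0]), (np.int64(221), [11.0, -51.0, -49.0]), (np.int64(233), [10.0, -45.0, -47.0]), (np.int64(245), [3.0, -42.0, -35.0]), (np.int64(405), [10.0, 46.0, -47.0]), (np.int64(417), [10.0, 53.0, -47.0]), (np.int64(429), [11.0, 58.0, -50.0])]
256 [(np.int64(205), [11.0, -57.0, -55.0]), (np.int64(217), [11.0, -51.0, -54.0]), (np.int64(229), [10.0, -45.0, -52.0]), (np.int64(241), [5.0, -42.0, -44.0]), (np.int64(401), [4.0, 46.0, -42.0])
[... 2246 characters left out ...]
[-1.0, -43.0, -66.0]), (np.int64(413), [-4.0, 47.0, -62.0])]
296 [(np.int64(149), [30.0, -48.0, -110.0]), (np.int64(161), [25.0, -49.0, -104.0]), (np.int64(173), [11.0, -57.0, -86.0]), (np.int64(185), [11.0, -52.0, -85.0]), (np.int64(197), [8.0, -49.0, -82.0]), (np.int64(209), [4.0, -47.0, -76.0]), (np.int64(221), [3.0, -42.0, -76.0]), (np.int64(413), [-7.0, 47.0, -62.0])]
301 [(np.int64(142), [30.0, -49.0, -112.0]), (np.int64(154), [28.0, -47.0, -110.0]), (np.int64(166), [28.0, -44.0, -110.0]), (np.int64(178), [27.0, -41.0, -109.0]), (np.int64(190), [27.0, -37.0, -109.0]), (np.int64(202), [28.0, -33.0, -110.0]), (np.int64(214), [27.0, -30.0, -109.0]), (np.int64(226), [28.0, -26.0, -110.0])]
```

View pics/w1c.png

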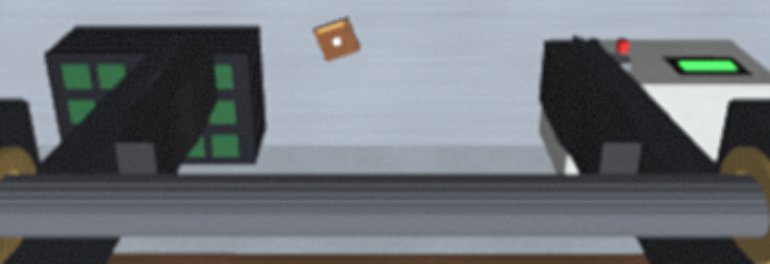

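The finger ends sit at about tool z = −31 mm in both cameras, open and shut. The real tips are therefore about 31 mm above the reported TCP, and they passed over the bar (top 114 mm) without touching it. I'll correct z by that amount, retreat behind the arm and push again.

```bash
python3 - <<'E'
from push import *
a0=.655; Z=.068
p,r=pose(a0,.028,.1); manip.move_linear(p,rate=.12,rot=r); log('back')
manip.move_linear([*p[:2],Z],rate=.06); log('down')
for a in [a0,*np.linspace(a0,1.04,7)[1:]]:
    p,r=pose(a,.0,Z); manip.move_linear(p,rate=.06,rot=r); log(a)
c=grab('wrist'); cv2.imwrite('pics/w4.png',c['image'])
P=cloud(c); print('head',circle(c,PIV-.12*np.array([np.cos(1.04),np.sin(1.04)]),.14,0,0),'lit',litc(c,(.594,-.095)))
E
```

```text
back 9.82 [0.5608 0.0146 0.1002] [ 0.01 -1.13  0.56]
down 10.5 [0.5605 0.0145 0.0677] [-0.9  -0.33 -0.24]
0.655 11.12 [ 0.5778 -0.008   0.0679] [0.41 0.11 0.25]
0.7191666666666667 11.37 [ 0.579  -0.0115  0.0679] [ 0.59 -0.39  0.33]
0.7833333333333333 11.62 [ 0.5808 -0.0153  0.068 ] [-0.69  0.27  0.93]
0.8475 11.87 [ 0.5829 -0.019   0.068 ] [-0.7  -0.34  0.38]
0.9116666666666666 12.12 [ 0.5852 -0.0227  0.068 ] [-0.51  0.13 -0.35]
0.9758333333333333 12.37 [ 0.5877 -0.0261  0.068 ] [-0.35  0.27  0.22]
1.04 12.62 [ 0.5904 -0.0294  0.0681] [-0.21  0.31  0.41]
head (array([ 0.58019578, -0.09754248]), 0.012614184990525246) lit ((580.9409790039062, -80.19647216796875), (19.295042037963867, 5.080249786376953), 6.3888325691223145)
```

View pics/w4.png

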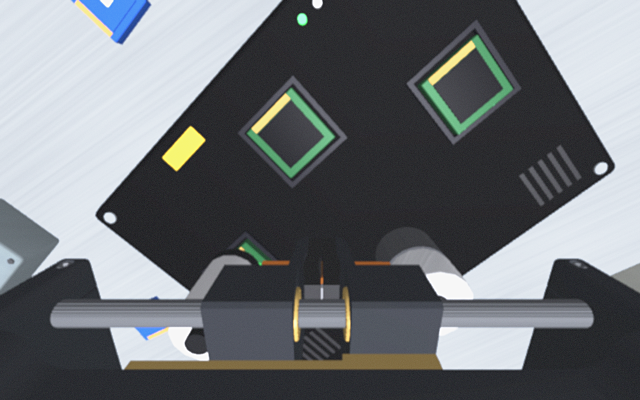

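The push works: the arm has turned and the head is at about (195,330), partly hidden by the gripper. I'll back off, rise and measure.

```bash
cat >> push.py <<'E'
def look(name,a):
    p,r=pose(a,.02,.068); manip.move_linear(p,rate=.1,rot=r)
    manip.move_linear([*p[:2],.17],rate=.25)
    manip.move_pose([.66,-.05,.30],[0,np.pi,0]); manip.dwell(.2)
    c=grab('wrist'); cv2.imwrite(f'pics/{name}.png',c['image'])
    hub,_=circle(c,PIV,.122,0,0); 
    hd,rr=circle(c,PIV-.12*np.array([np.cos(a),np.sin(a)]),.14,0,0)
    b=litc(c,(.594,-.095)); L=np.array(b[0])/1000
    ang=lambda v:np.arctan2(-v[1],-v[0])
    print('hub',hub,'head',hd,rr,'lit',b); print('a_head',ang(hd-hub),'a_lit',ang(L-hub),'dist',np.hypot(*(hd-hub)),np.hypot(*(L-hub)),'clock',manip.state()['clock'])
    return c
E
python3 - <<'E'
from push import *
look('w5',1.04)
E
```

```text
hub [0.64010626 0.01286114] head [ 0.57887971 -0.08827308] 0.016827689483761787 lit ((601.0450439453125, -95.14129638671875), (22.720746994018555, 34.526771545410156), 11.677067756652832)
a_head 1.0264164925869999 a_lit 1.223763339276064 dist 0.11822360386847613 0.11484905460546586 clock 14.5083
```

View pics/w5.png

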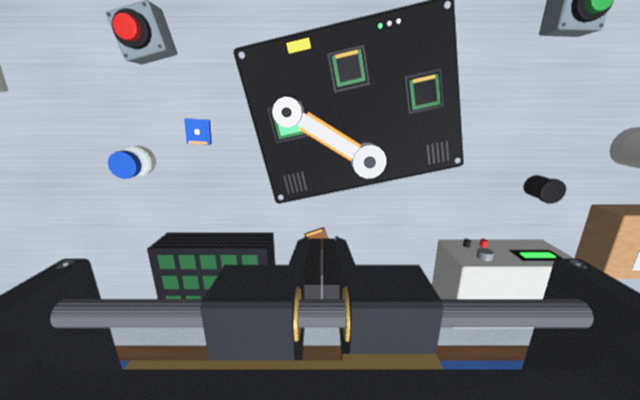

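The head (286,112) now stands partly over the lit display. Measured head angle is 1.026 for 1.040 commanded, and the lit display is at 1.178 (two views agree). Second push goes to 1.192 commanded.

```bash
python3 - <<'E'
from push import *
Z=.068
p,r=pose(1.04,.02,.17); manip.move_pose(p,r)
manip.move_linear([*p[:2],Z],rate=.15)
for a in [1.04,1.09,1.14,1.192]:
    p,r=pose(a,.0,Z); manip.move_linear(p,rate=.05,rot=r)
manip.dwell(.4); log('pushed')
look('w6',1.192)
E
```

```text
pushed 17.73 [ 0.5971 -0.0363  0.0679] [-0.72  1.16 -1.16]
hub [0.64007986 0.0131602 ] head [ 0.59441668 -0.09616027] 0.01706770807504654 lit ((584.0972900390625, -82.22283935546875), (21.67327308654785, 14.445093154907227), 30.19076156616211)
a_head 1.1751249107322717 a_lit 1.0400472319019707 dist 0.11847400728026267 0.11059824283929558 clock 19.55
```

View pics/w6.png

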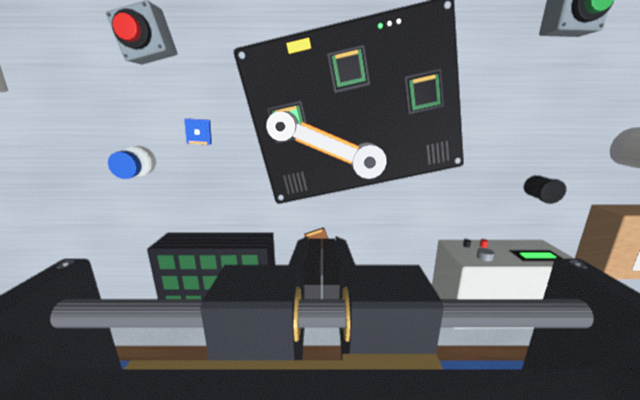

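The head now sits over the lit display, within about 1 mm in xy of where the display was measured. Next I locate the start button from close by and find the bottle for clearance.

```bash
python3 - <<'E'
from push import *
c1=np.load('w1.npy',allow_pickle=True).item()
P=cloud(c1); hs=cv2.cvtColor(c1['image'],cv2.COLOR_BGR2HSV)
print('bottle cap',P[183,615],P[172,575], P[165,545])
manip.move_pose([.50,.30,.26],[0,np.pi,0]); manip.dwell(.2)
c=grab('wrist'); cv2.imwrite('pics/w7.png',c['image'])
h=cv2.cvtColor(c['image'],cv2.COLOR_BGR2HSV); m=cv2.inRange(h,(45,100,40),(85,255,255))
ce,cn,a=cen(m>0,proj(c,[.439,.311,.058])); print(ce,a)
P=cloud(c); w=P[m>0]; w=w[np.hypot(w[:,0]-.44,w[:,1]-.31)<.05]; print(np.percentile(w[:,2],[2,20,50,80,98]))
t=w[w[:,2]>.054]; print('top',len(t),t.mean(0),cv2.minEnclosingCircle(t[:,:2].astype(np.float32)*1000))
e=ray(c,cn[:,0,:],.058)[:,:2].astype(np.float32)*1000; print('contour@.058',cv2.minEnclosingCircle(e)); log('')
E
```

```text
bottle cap [0.63425792 0.46973626 0.15926564] [0.62767688 0.44850264 0.1062798 ] [0.62731618 0.44282257 0.04280307]
[329.76923077 124.26709402] 468
[0.0520045  0.06084899 0.06176241 0.06248969 0.06366285]
top 458 [0.4382734  0.31145107 0.06822149] ((435.56005859375, 310.21331787109375), 19.146541595458984)
contour@.058 ((439.1255798339844, 311.4548645019531), 15.987363815307617)
 21.24 [0.5007 0.2993 0.26  ] [ 0.19 -0.   -0.01]
```

View pics/w7.png

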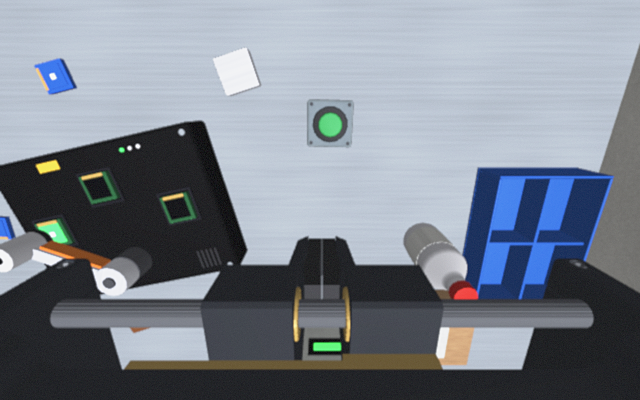

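The start button is at (330,124), giving (0.4391, 0.3114), and the bottle is well clear. Pressing with force watch.

```bash
python3 - <<'E'
from push import *
b=[.4391,.3114]
manip.move_pose([*b,.10],[0,np.pi,0])
manip.move_linear([*b,.036],rate=.12); manip.dwell(.2)
f0=np.mean([manip.state()['contact_force'][2] for _ in range(3)]); print('f0',f0)
z=.036
while z>.008:
    z-=.001; manip.move_linear([*b,z],rate=.03); manip.dwell(.04)
    s=manip.state(); f=s['contact_force'][2]-f0; print(round(z,3),s['tool_pos'][2].round(4),round(f,2))
    if f>11: break
manip.dwell(.4); log('pressed')
manip.move_linear([*b,.12],rate=.12); manip.dwell(.3); log('up')
E
```

```text
f0 0.43041042796948864
0.035 0.0351 -0.31
0.034 0.0339 -0.58
0.033 0.0329 -0.07
0.032 0.0319 0.34
0.031 0.031 -0.92
0.03 0.0301 1.75
0.029 0.0291 1.86
0.028 0.0281 1.88
0.027 0.027 3.46
0.026 0.0261 3.16
0.025 0.0251 3.86
0.024 0.0248 9.27
0.023 0.0247 15.73
pressed 27.04 [0.4393 0.3115 0.0247] [-5.82 -3.86 16.  ]
up 28.3 [0.4387 0.3112 0.1193] [-0.46  0.3   0.38]
```

The button travelled the full 6 mm, from first contact at 30.5 mm to the hard stop at 24.7 mm, and was then released. The robot is clear, so I'm handing in.

```bash
python3 -c "
from h import *
manip.dwell(.5); print(order.close_job())"
```

```text
the job is handed in; nothing more can be done
None
```

The job is handed in: the sensor head rests over the lit display (about 1 mm off centre by my measurement), and only then was the green start button pressed to its stop and released.

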